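# Lock the gas bottle strap with its spring cotter

## Robot

A 7-joint arm with a two-finger parallel gripper is mounted at the origin on the work surface. World frame = base frame: x ahead of the robot, y to its left, z up, the work surface at z = 0. Lengths are in mm, angles in rad, forces in N, time in s.
With the tool pointing down it reaches from about 425 to 1025 mm from the base axis. Payload 3.6 kg.
Tool frame: the origin (TCP) lies midway between the tips of the shut fingers; the grasp point (between the pads) lies 19 mm behind it; z points along the fingers, y is the line along which they close (so a half turn about z gives the same grasp; the last joint's range is limited). The gripper opens to 85 mm and grips with 20 to 120 N. Pads are 22 mm wide; open, the fingers measure 114 mm over their backs; the gripper's body (76 mm by 85 mm) begins 54 mm behind the grasp point. The pads swing forward as they close: fully open they stand 13 mm farther back than shut.
Start: joints at [-0.093, 0.591, 0.048, 1.609, -0.033, 0.943, -0.034], TCP at [725.003, 0.003, 231.302] pointing down, gripper open.
Joint ranges: [-2.69, 2.69], [-0.47, 2.24], [-1.27, 1.36], [0.19, 2.51], [-1.53, 4.68], [0.08, 2.07], [-3.09, 3.09]. Speed limits (rad/s): [2.57, 2.57, 3.14, 3.14, 3.14, 3.14, 3.14].

## Interface

Orientations are given as a unit quaternion [x, y, z, w].
In Python, from rig import robot gives the robot as it stands.
- The arm moves only by the shell command python3 -m pendant 'ROWS' [OPENING] [FORCE]. ROWS is JSON, a list that holds one entry, the list of rows, each a list of 6 numbers: the shift along the world's x, y, z in mm, then the turn, a rotation vector about the world's x, y, z in rad. In form: [[[tx, ty, tz, ax, ay, az], ...]]. A call has 1 to 5 rows; each row shifts and turns the commanded pose from where the row before left it; what a row does not reach is not made up. A row lasts 1/8 s, in which the tool goes at most 62.5 mm and 10.7 degrees, less where a joint would pass 70% of its speed; a pose out of reach is approached as far as the arm can. A call with a gripper value outside its range is refused whole. OPENING is the finger opening in mm, from 0 to 85.4, set as the call begins (- or left out, the last holds). The fingers move at their own pace and stop on an object; FORCE is the grip in N (left out, the last holds). Time passes only in rows, so rows that do not move let the fingers close. It gives the time, the measured TCP pose, the force, the opening and the grip force at its end, in the units of the state.
- robot.observe(): the state, without advancing time (a new reading comes with each control period).
- robot.get_image(name): name is "scene" or "side" or "wrist"; returns a dict with "img" (384x512x3 uint8, red, green, blue), "vfov" (degrees; the focal length in pixels is half the picture's height over the tangent of half this angle, whatever the lens; pixels are square), "cx", "cy" (the principal point, pixels), "world_to_cam" (4x4, takes a point from world to camera coordinates); the wrist camera has in their place "tool_from_camera" (4x4, takes a point from camera to tool coordinates, whose origin is the TCP and whose axes are the flange's). Camera axes: x right, y down, z forward; pixel columns grow to the right and rows downward; lengths in mm; the calibration is good to about 2 mm. The wrist camera is an equidistant fisheye: a pixel r from the principal point sees the ray r / f radians off the axis. A picture is of the moment at which its call begins: read the wrist's pose just before it. There is no depth.
- robot.job_done(): hands the job in; it is judged then, once.
The state is a dict: "time_s": time; "qpos": joint angles; "joint_velocities": joint speeds; "tau": joint torques, N m; "tcp_pos": TCP position; "tool_rot": TCP orientation; "contact_force": force on the tool from outside, world axes, zero at the start; "moment": the same for the moment, N m; "opening": opening from 0.0 (shut) to 1.0 (fully open); "grip_force": force on a finger pad.
Only numpy, scipy, OpenCV 4.12 (cv2) and the standard library are available. Lean on these libraries where they do the work, as an engineer would, in place of code of your own. Each camera call takes 0.05 s, during which the arm holds its last target. There are 200 camera calls.

## Task

The strap over the small gas bottle is closed but not yet secured: take the spring cotter from the blue mat, feel with its straight leg for the cross hole of the brass pin from the side away from the bottle (the pin may stand turned by up to about 40 degrees either way), start the leg through until the sprung bow comes up against the pin, and let go of it there. Then, no longer holding it, push on the back of its orange loop until the bow snaps over and the collar comes up against the pin, firmly but without forcing it, and leave it there. Do not shift or knock over the spanner or the jar.

Things in the scene. Friction and masses are not known exactly. Their poses are not given: they have to be found in the camera images.
- pin_mid (a point): On the axis of the upright brass pin (30 mm diameter), at mid-height of its cross hole for the leg, 4 mm above the plate; axes as the cradle, NOT as the hole. The hole's direction is not reported: level, turned up to 0.7 rad either way from y, to be felt with the leg. Hole 11.5 mm wide, 13 high, mouths 10 mm from the axis, square-edged; a leg aimed at the axis enters if within 0.14 rad.
- cradle: Fixed bottle cradle; origin on the bench under the pin, axes as pin_mid, y towards the bottle. Aluminium plate, top 20 mm above the bench, 240 mm wide, y = -170 to 75 mm, bare but for the pin (49 mm above the bench), which turns only stiffly (0.6 N m). A cotter flat on the plate is level with the hole, whose floor is the plate. White bottle from y = 115 mm, 128 mm high.
- cotter: Spring cotter, 139 mm long, 0.15 kg. Origin: underside of the straight leg, mid-length; x to the leg's tip, y to the bow, z up. Leg: 8 mm round steel, blunt, on y = 0, axis 4 mm up, tip x = 70. Stop collar at x = -1 to 9, y = -11 to 11, 8 high. Orange loop 14 high: flat back piece x = -69 to -59, y = -5 to 31, two arms to x = -20, outer faces y = -5 and 31 (36 mm across).
- cotter_grip (a point): Centre of the orange loop, the place to grip it across its arms: x = -35, y = 13, z = 7 mm in the cotter's frame; same axes. The +y arm is the root of the sprung bow, so squeezing the arms holds the bow shut; the bow opens freely only when the loop is let go.
- leg_tip (a point): Tip of the straight leg, on its axis; axes as the cotter. The bow meets the pin when the tip is about 9 mm past the pin's axis and its waist passes at 30 mm (6 to 20 N on the back of the loop); home is 50 to 51 mm, collar against the pin, bow's hollow round it, where it stops dead.
- bow (a joint): Opening of the bow, rad: 0 at rest and when snapped home, about 0.07 with its waist on the pin. The bow is 8 mm round wire beside the leg, on its +y side, sprung, turning about x = -55, y = 26 mm; wire axis at y = 26 to x = -15, y = 19 at x = 14 to 26, waist y = 11 at x = 40, flared to y = 20 at its end x = 63.
- mat: Blue mat fixed on the bench, 200 x 190 x 4 mm, on which the cotter lies; origin under its centre.
- spanner: Steel spanner, 170 mm long, lying on the bench; bystander.
- reagent: Jar with a blue cap, 64 mm diameter, 120 mm high; bystander; origin under its foot.
Mind the look-alikes: they are no part of the job. What is shaped like the cotter but green or pink is not meant.

How it is judged:
By the outcome, as a careful person would: the job done as asked, in the order asked, and still so for the second after the job is handed in, with the robot touching nothing.
It also fails if it takes over 67 s, if anything falls off the work surface, if the arm or the gripper's body presses on something with over 40 N, if the wrist force passes 120 N, or if a joint passes its speed limit or range.

## Working session

There is one attempt and no reset: what is moved stays moved. The work goes in short steps, Python scripts to look and compute and a shell command to move; the robot and the scene stay as the last step left them, time stands still between calls to the robot, and variables do not carry over. Pictures are saved under pics/ and viewed, at most 10 in all, crops included, and the job is handed in when it is done.

```bash
ls; mkdir -p pics; python3 - <<'E'
from rig import robot
import cv2,numpy as np
s=robot.observe();print(s['tcp_pos'],s['tool_rot'],s['time_s'])
ims={}
for n in ['scene','side','wrist']:
    d=robot.get_image(n); np.save('pics/%s0.npy'%n,d,allow_pickle=True)
    print(n,d['vfov'],d['cx'],d['cy']); print(np.round(d.get('world_to_cam',d.get('tool_from_camera')),3).tolist())
    cv2.imwrite('pics/%s0.png'%n,d['img'][:,:,::-1]); ims[n]=d['img']
cv2.imwrite('pics/all0.png',cv2.resize(np.hstack([ims['scene'],ims['side']])[:,:,::-1],(800,300)))
E
```

```text
pics
[7.24177474e+02 1.10083708e-02 2.30138181e+02] [ 0.7070764   0.70713628 -0.00082841 -0.00075367] 0.0
scene 50.06409517031729 255.37223797296363 186.9530912942451
[[0.292, 0.956, -0.011, 40.692], [0.555, -0.179, -0.812, -271.175], [-0.778, 0.231, -0.583, 1434.446], [0.0, 0.0, 0.0, 1.0]]
side 43.38974903494497 252.56829650889333 194.60614152546054
[[0.824, -0.567, 0.006, -538.944], [-0.431, -0.633, -0.642, 123.519], [0.368, 0.526, -0.766, 1286.22], [0.0, 0.0, 0.0, 1.0]]
wrist 65.70646984690485 249.7893426395068 192.19324871830628
[[-0.0, -0.963, -0.27, 69.276], [1.0, -0.0, -0.0, -0.303], [0.0, -0.27, 0.963, -141.588], [0.0, 0.0, 0.0, 1.0]]
```

View pics/scene0.png

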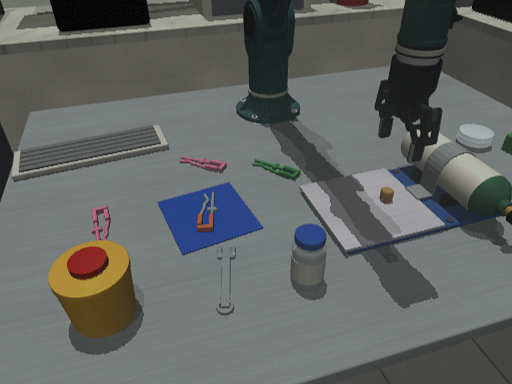

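View pics/side0.png

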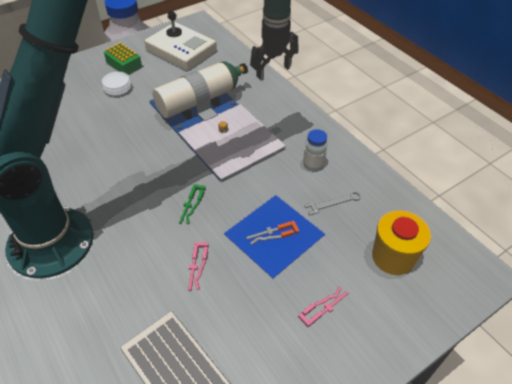

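Scene picture: the orange-looped cotter is on the blue mat at (207,213), or (275,232) in the side view. The look-alikes are pink (203,164), pink (101,223) and green (276,169). The pin is at (387,195), the jar at (309,255) and the spanner at (226,280). I choose the orange one on the mat and check it in a close crop.

```bash
cat > h.py <<'E'
import numpy as np,cv2
from scipy.spatial.transform import Rotation as R
def load(n): return np.load(n,allow_pickle=True).item()
def ray(d,u,v,pose=None):
    f=192/np.tan(np.radians(d['vfov'])/2); x=np.array([u-d['cx'],v-d['cy']],float)
    if 'world_to_cam' in d:
        M=np.linalg.inv(d['world_to_cam']); c=np.r_[x/f,1]
    else:
        r=np.hypot(*x); t=r/f; c=np.r_[np.sin(t)*x/max(r,1e-9),np.cos(t)]
        T=np.eye(4); T[:3,:3]=R.from_quat(pose[1]).as_matrix(); T[:3,3]=pose[0]; M=T@d['tool_from_camera']
    return M[:3,3],M[:3,:3]@c
def onz(d,u,v,z,pose=None):
    o,k=ray(d,u,v,pose); return o+k*(z-o[2])/k[2]
def cross(*rs):
    A=0;b=0
    for o,k in rs:
        k=k/np.linalg.norm(k);P=np.eye(3)-np.outer(k,k);A=A+P;b=b+P@o
    return np.linalg.solve(A,b)
def mask(img,lo,hi): # HSV
    return cv2.inRange(cv2.cvtColor(img,cv2.COLOR_RGB2HSV),lo,hi)
def proj(d,p):
    f=192/np.tan(np.radians(d['vfov'])/2); q=np.array(d['world_to_cam'])@np.r_[p,1]
    return q[:2]/q[2]*f+[d['cx'],d['cy']]
E
python3 - <<'E'
from h import *
sc,sd=load('pics/scene0.npy'),load('pics/side0.npy')
A=cv2.resize(sc['img'][180:245,160:260],(400,260),interpolation=cv2.INTER_CUBIC)
B=cv2.resize(sd['img'][205:270,230:330],(400,260),interpolation=cv2.INTER_CUBIC)
C=cv2.resize(sc['img'][150:250,290:445],(400,258),interpolation=cv2.INTER_CUBIC)
D=cv2.resize(sd['img'][80:180,145:300],(400,258),interpolation=cv2.INTER_CUBIC)
cv2.imwrite('pics/crop1.png',np.vstack([np.hstack([A,B]),np.hstack([C,D])])[:,:,::-1])
for n,(a,b,z) in dict(orange=((207,220),(288,231),10),mid=((207,212),(270,234),8),legtip=((212,194),(251,233),8),pin=((387,190),(223,123),49),jar=((310,275),(315,160),0)).items():
    print(n,onz(sc,*a,z).round(),onz(sd,*b,z).round(),cross(ray(sc,*a),ray(sd,*b)).round())
E
```

```text
orange [ 535. -321.   10.] [ 538. -337.   10.] [ 539. -328.    9.]
mid [ 504. -315.    8.] [ 493. -316.    8.] [ 496. -314.    2.]
legtip [ 438. -289.    8.] [ 453. -285.    8.] [ 450. -291.   17.]
pin [603.  94.  49.] [603.  90.  49.] [604.  93.  49.]
jar [ 751. -159.    0.] [ 774. -164.    0.] [ 765. -170.   15.]
```

View pics/crop1.png

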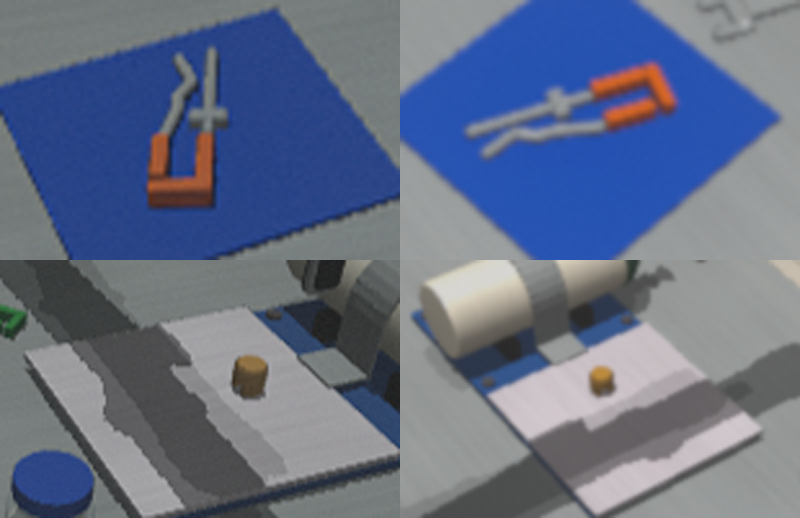

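The crop confirms the choice. The orange loop is at the lower end of the cotter (scene 207,224), the collar at (212,209) and the leg tip at (213,192), with the bow on the left. Next I work out yaw angles and the cradle corners.

```bash
python3 - <<'E'
from h import *
sc,sd=load('pics/scene0.npy'),load('pics/side0.npy')
cS=lambda u,v:(160+u/4,180+v/4); cD=lambda u,v:(230+(u-400)/4,205+v/4)
pS=lambda u,v:(290+u/2.58,150+(v-260)/2.58); pD=lambda u,v:(145+(u-400)/2.58,80+(v-260)/2.58)
for a,b in [((212,50),(205,130)),]:
    p,q=onz(sc,*cS(*a),8),onz(sc,*cS(*b),8);print('leg sc',p.round(),q.round(),np.arctan2(*(p-q)[1::-1]))
p,q=onz(sd,*cD(470,132),8),onz(sd,*cD(595,95),8);print('leg sd',p.round(),q.round(),np.arctan2(*(p-q)[1::-1]))
S=[onz(sc,*pS(*k),20) for k in [(25,358),(145,518),(400,458),(250,307)]]
D=[onz(sd,*pD(*k),20) for k in [(488,393),(597,517),(762,432),(648,322)]]
for s in S+D: print(s.round())
o=mask(sc['img'],(5,150,80),(15,255,255));
E
```

```text
leg sc [ 433. -285.    8.] [ 509. -306.    8.] 2.8765028398421064
leg sd [ 436. -293.    8.] [ 523. -315.    8.] 2.8878413098488287
[496. -79.  20.]
[727. -70.  20.]
[727. 167.  20.]
[484. 173.  20.]
[483. 162.  20.]
[484. -86.  20.]
[721. -82.  20.]
[721. 165.  20.]
```

The cradle's yaw is about 0, the pin is at about (604,92) and the cotter's yaw is about 2.88. I move above the cotter.

```bash
python3 -m pendant '[[[-19,-33,-10,0,0,0.131],[-19,-33,-10,0,0,0.131],[-19,-33,-10,0,0,0.131],[-19,-33,-10,0,0,0.131],[-19,-33,-10,0,0,0.131]]]' 70; python3 -m pendant '[[[-19,-33,-10,0,0,0.131],[-19,-33,-10,0,0,0.131],[-19,-33,-10,0,0,0.131],[-19,-33,-10,0,0,0.131],[-19,-33,-10,0,0,0.131]]]'
python3 -m pendant '[[[0,0,0,0,0,0],[0,0,0,0,0,0]]]'
python3 - <<'E'
from h import *
from rig import robot
s=robot.observe();d=robot.get_image('wrist');d['pose']=(s['tcp_pos'],s['tool_rot']);np.save('pics/w1.npy',d,allow_pickle=True)
print(s['tcp_pos'],R.from_quat(s['tool_rot']).as_matrix().round(3).tolist())
cv2.imwrite('pics/w1.png',d['img'][:,:,::-1])
m=mask(d['img'],(4,150,60),(18,255,255)); n,l,st,c=cv2.connectedComponentsWithStats(m);print(st[1:],c[1:])
E
```

```text
time_s: 0.78
tcp_pos: [629.1, -166.0, 180.7]
tool_rot: [0.44, 0.898, -0.0, -0.0]
contact_force: [0.9, -0.4, -0.1]
opening: 0.817
grip_force: 0.0
time_s: 1.4
tcp_pos: [534.2, -331.1, 130.8]
tool_rot: [0.128, 0.992, 0.0, -0.0]
contact_force: [-0.4, -1.3, -0.2]
opening: 0.824
grip_force: 0.0
time_s: 1.65
tcp_pos: [535.4, -329.3, 131.3]
tool_rot: [0.13, 0.991, 0.0, 0.0]
contact_force: [-0.1, 0.7, 0.5]
opening: 0.822
grip_force: 0.0
[ 535.44545364 -329.3454793   131.26824106] [[-0.966, 0.259, 0.001], [0.259, 0.966, 0.001], [-0.0, 0.001, -1.0]]
[] []
```

View pics/w1.png

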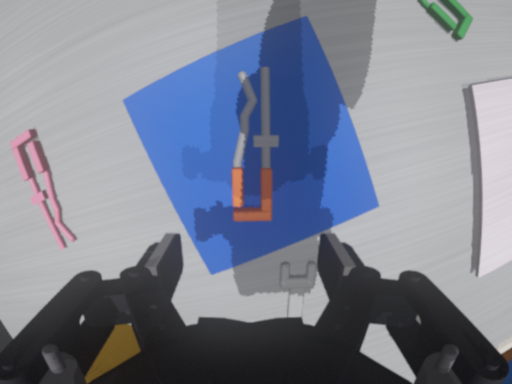

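The wrist view shows the cotter square to the tool: leg tip (265,68), loop from (234,168) to (272,220). The spanner's jaw is at (298,275).

```bash
python3 - <<'E'
from h import *
d=load('pics/w1.npy');P=d['pose']
g=lambda u,v,z:onz(d,u,v,z,P)
m=mask(d['img'],(0,120,60),(12,255,255));m[:150]=0;m[235:]=0;m[:,:200]=0;m[:,330:]=0
ys,xs=np.nonzero(m);print(xs.min(),xs.max(),ys.min(),ys.max())
t,l=g(265,68,8),g(266.5,166,8);a=(t-l)[:2];print('tip',t,'yaw',np.arctan2(a[1],a[0]))
for p in [(233.5,168),(272,168),(233.5,210),(272,210)]: print(p,g(*p,18).round(1))
c=np.mean([g(*p,18) for p in [(233.5,168),(272,168)]],0);print('front mid',c)
for p in [(282,262),(316,262),(298,300)]: print('spanner',g(*p,3).round())
M=R.from_quat(P[1]).as_matrix()
print('tool frame of front mid',M.T@(c-P[0]))
E
```

```text
233 270 168 219
tip [ 435.2487274  -287.73891813    8.        ] yaw 2.9004465287401358
(233.5, 168) [ 513.2 -337.1   18. ]
(272, 168) [ 521.9 -304.7   18. ]
(233.5, 210) [ 550.5 -347.7   18. ]
(272, 210) [ 559.5 -314.    18. ]
front mid [ 517.56872721 -320.90621775   18.        ]
spanner [ 623. -317.    3.]
spanner [ 634. -283.    3.]
spanner [ 677. -311.    3.]
tool frame of front mid [ 19.48908721   3.42287263 113.26496519]
```

```bash
python3 -m pendant '[[[-2.5,4.5,-30,0,0,0.02],[0,0,-35,0,0,0],[0,0,-35,0,0,0],[0,0,-24,0,0,0],[0,0,0,0,0,0]]]' 60 60
python3 -m pendant '[[[0,0,0,0,0,0],[0,0,0,0,0,0],[0,0,0,0,0,0],[0,0,0,0,0,0],[0,0,0,0,0,0]]]' 20 60
```

```text
time_s: 2.33
tcp_pos: [532.6, -322.9, 6.0]
tool_rot: [0.119, 0.993, 0.001, -0.001]
contact_force: [0.2, -0.4, 0.3]
opening: 0.703
grip_force: 0.0
time_s: 2.95
tcp_pos: [534.2, -325.4, 9.1]
tool_rot: [0.12, 0.993, -0.0, 0.002]
contact_force: [0.3, 1.4, 7.0]
opening: 0.396
grip_force: 60.5
```

```bash
python3 -m pendant '[[[0,0,25,0,0,0],[0,0,35,0,0,0],[7,35,25,0,0,-0.166],[7,35,25,0,0,-0.166],[7,35,0,0,0,-0.166]]]'
python3 -m pendant '[[[7,35,0,0,0,-0.166],[7,35,0,0,0,-0.166],[7,35,0,0,0,-0.166],[8,35,0,0,0,-0.166],[8,35,0,0,0,-0.167]]]'
python3 -m pendant '[[[0,0,0,0,0,0],[0,0,0,0,0,0]]]'
cat > look.py <<'E'
from h import *
import sys
from rig import robot
s=robot.observe();d=robot.get_image('wrist');d['pose']=(s['tcp_pos'],s['tool_rot']);n=sys.argv[1];np.save('pics/%s.npy'%n,d,allow_pickle=True)
M=R.from_quat(s['tool_rot']).as_matrix();print(s['tcp_pos'].round(1) if hasattr(s['tcp_pos'],'round') else s['tcp_pos'],'tool y yaw',np.arctan2(M[1,1],M[0,1]),'F',np.round(s['contact_force'],1))
cv2.imwrite('pics/%s.png'%n,d['img'][:,:,::-1])
E
python3 look.py w2
```

```text
time_s: 3.58
tcp_pos: [555.1, -220.3, 119.9]
tool_rot: [0.364, 0.931, 0.0, 0.003]
contact_force: [-0.1, -0.2, -1.2]
opening: 0.394
grip_force: 60.2
time_s: 4.2
tcp_pos: [590.5, -44.4, 117.6]
tool_rot: [0.709, 0.705, 0.0, 0.0]
contact_force: [1.3, -0.7, -1.6]
opening: 0.392
grip_force: 60.2
time_s: 4.45
tcp_pos: [590.1, -46.0, 117.5]
tool_rot: [0.706, 0.708, -0.0, 0.0]
contact_force: [-0.9, -0.0, -0.7]
opening: 0.391
grip_force: 60.1
[590.1 -46.  117.5] tool y yaw 0.0021649943944533354 F [-0.9 -0.  -0.7]
```

View pics/w2.png

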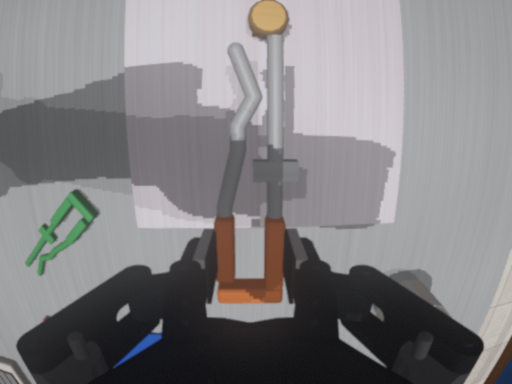

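The cotter is held across its arms, with the leg running from (275,148) to tip (275,37). The pin's top is at (268,17).

```bash
python3 - <<'E'
from h import *
d=load('pics/w2.npy');P=d['pose']
g=lambda u,v,z:onz(d,u,v,z,P)
im=d['img']
for v in (45,60,80,100,120,140):
    r=im[v,255:300].astype(int).sum(1); k=np.abs(np.diff(r)); print(v,[(255+i,int(np.diff(r)[i])) for i in np.argsort(-k)[:4]])
z=P[0][2]-0.5
for p in [(275.3,37),(275.5,60),(275.5,100),(275.5,140),(275,160)]: print(p,g(*p,z).round(1), (g(*p,z)-P[0]).round(1))
m=mask(im,(10,90,60),(28,255,255));m[50:]=0;ys,xs=np.nonzero(m);print(xs.min(),xs.max(),ys.min(),ys.max(),len(xs))
(c,r)=cv2.minEnclosingCircle(np.c_[xs,ys].astype(np.float32));print(c,r)
for p in [(268.5,17),c]: print('pin',g(*p,49).round(1))
for u in (125,135): pass
e=[g(133,200,20),g(127,60,20),g(395,200,20),g(402,60,20)]
for q in e: print(q.round(1))
sc=load('pics/scene0.npy');sd=load('pics/side0.npy')
for D,x in ((sc,(370,180,405,210)),(sd,(210,110,235,140))):
    m=mask(D['img'],(8,100,50),(28,255,255));k=np.zeros_like(m);k[x[1]:x[3],x[0]:x[2]]=m[x[1]:x[3],x[0]:x[2]];ys,xs=np.nonzero(k);print(xs.mean(),ys.mean(),len(xs));D['p']=(xs.mean(),ys.mean())
print(cross(ray(sc,*sc['p']),ray(sd,*sd['p'])))
E
```

```text
45 [(np.int64(266), -108), (np.int64(283), 83), (np.int64(282), 75), (np.int64(265), -47)]
60 [(np.int64(266), -102), (np.int64(283), 89), (np.int64(282), 68), (np.int64(265), -61)]
80 [(np.int64(256), 79), (np.int64(293), 64), (np.int64(294), 63), (np.int64(255), 55)]
100 [(np.int64(266), -89), (np.int64(260), 88), (np.int64(261), 84), (np.int64(293), 73)]
120 [(np.int64(293), 91), (np.int64(261), -84), (np.int64(262), -48), (np.int64(292), 46)]
140 [(np.int64(267), 38), (np.int64(268), 37), (np.int64(281), -36), (np.int64(283), 35)]
(275.3, 37) [601.6  59.6 117. ] [ 11.5 105.6  -0.5]
(275.5, 60) [601.7  48.1 117. ] [11.6 94.1 -0.5]
(275.5, 100) [601.8  28.7 117. ] [11.6 74.7 -0.5]
(275.5, 140) [602.    9.5 117. ] [11.8 55.5 -0.5]
(275, 160) [ 6.019e+02 -3.000e-01  1.170e+02] [11.8 45.7 -0.5]
250 286 0 31 908
(268.0, 16.0) 18.110870361328125
pin [602.6  92.1  49. ]
pin [602.3  92.9  49. ]
[486.  -51.1  20. ]
[486.8  70.8  20. ]
[722.7 -50.9  20. ]
[720.9  75.1  20. ]
386.97222222222223 190.95833333333334 72
222.63934426229508 125.63934426229508 61
[601.33559653  93.33240821  41.55941755]
```

```bash
python3 -m pendant '[[[0.7,0,-40,0,0,0],[0,0,-35,0,0,0],[0,0,-13,0,0,0],[0,0,0,0,0,0]]]'
for i in 1 2 3; do python3 -m pendant '[[[0,0,-1.5,0,0,0],[0,0,0,0,0,0]]]'; done | grep -E 'tcp_pos|contact'
```

```text
time_s: 5.0
tcp_pos: [590.6, -46.7, 28.9]
tool_rot: [0.707, 0.707, -0.001, -0.0]
contact_force: [0.1, 0.1, -1.2]
opening: 0.395
grip_force: 60.1
tcp_pos: [592.1, -45.7, 28.9]
contact_force: [-0.3, -0.5, -0.9]
tcp_pos: [591.3, -45.4, 26.6]
contact_force: [-0.9, -0.0, -2.3]
tcp_pos: [591.4, -45.4, 25.2]
contact_force: [-0.7, 0.3, 3.1]
```

```bash
python3 -m pendant '[[[0,8,1.5,0,0,0],[0,8,0,0,0,0],[0,0,0,0,0,0]]]'
for i in 1 2 3 4; do python3 -m pendant '[[[0,2,0,0,0,0],[0,0,0,0,0,0]]]'; done | grep -E 'tcp_pos|contact'
```

```text
time_s: 6.12
tcp_pos: [591.1, -27.7, 26.1]
tool_rot: [0.706, 0.708, 0.0, -0.0]
contact_force: [-0.1, -0.9, -1.5]
opening: 0.392
grip_force: 60.2
tcp_pos: [591.1, -27.5, 26.2]
contact_force: [-0.4, -0.8, -1.7]
tcp_pos: [591.2, -25.4, 26.3]
contact_force: [0.4, -0.5, -1.9]
tcp_pos: [591.2, -23.2, 26.3]
contact_force: [0.5, -0.0, -1.9]
tcp_pos: [591.2, -21.2, 26.3]
contact_force: [0.2, 0.7, -0.8]
```

```bash
for i in 1 2 3; do python3 -m pendant '[[[0,2,0,0,0,0],[0,0,0,0,0,0]]]'; done | grep -E 'tcp_pos|contact'; python3 look.py w3; python3 - <<'E'
from h import *
d=load('pics/w3.npy');cv2.imwrite('pics/w3c.png',cv2.resize(d['img'][0:170,190:350,::-1],None,fx=3.5,fy=3.5,interpolation=cv2.INTER_CUBIC))
E
```

```text
tcp_pos: [591.2, -19.2, 26.3]
contact_force: [0.1, -1.0, -0.8]
tcp_pos: [591.2, -17.2, 26.3]
contact_force: [0.1, -0.1, -1.4]
tcp_pos: [591.2, -15.2, 26.3]
contact_force: [-0.7, -0.1, -2.0]
[591.2 -15.2  26.3] tool y yaw 0.0013808718546642186 F [-0.7 -0.1 -2. ]
```

View pics/w3c.png

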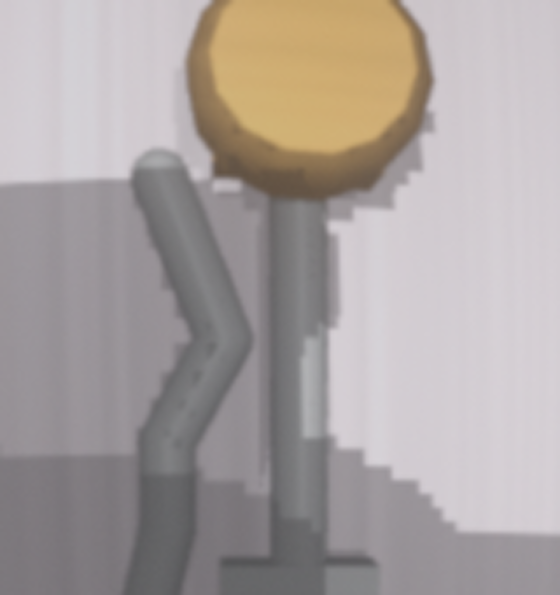

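The view shows the leg reaching the pin's base, with the bow's flared end still short of the pin. I compute the tip's depth from the collar edge.

```bash
python3 - <<'E'
from h import *
d=load('pics/w3.npy');P=d['pose'];g=lambda u,v,z:onz(d,u,v,z,P)
c=g(190+300/3.5,557/3.5,30);print('collar front',c,'tip',c+[0,61,0]); print('leg',g(190+299/3.5,230/3.5,30))
print('pin top centre', g(190+313/3.5,44/3.5,49),'near edge',g(190+315/3.5,153/3.5,49),'L',g(190+209/3.5,50/3.5,49),'R',g(190+418/3.5,50/3.5,49))
print('bow end',g(190+158/3.5,150/3.5,28))
E
```

```text
collar front [602.97650692  31.63349027  30.        ] tip [602.97650692  92.63349027  30.        ]
leg [602.44157854  75.42927184  30.        ]
pin top centre [602.55075966  95.22917268  49.        ] near edge [602.66946811  81.69652299  49.        ] L [590.69754661  94.20424144  49.        ] R [614.74527412  95.23327582  49.        ]
bow end [583.94100568  86.79389207  28.        ]
```

No contact force with the tip about 8 mm inside the mouth, so the leg has entered at yaw 0. I go on until the bow meets the pin.

```bash
for i in 1 2 3 4; do python3 -m pendant '[[[0,2,0,0,0,0],[0,0,0,0,0,0]]]'; done | grep -E 'tcp_pos|contact'
```

```text
tcp_pos: [591.2, -13.2, 26.3]
contact_force: [0.2, 0.9, -1.4]
tcp_pos: [591.2, -11.2, 26.3]
contact_force: [0.3, -0.3, -1.8]
tcp_pos: [591.2, -9.2, 26.3]
contact_force: [0.0, -0.7, -0.6]
tcp_pos: [591.1, -7.2, 26.3]
contact_force: [-0.3, -0.6, -0.7]
```

```bash
for i in 1 2 3 4; do python3 -m pendant '[[[0,1,0,0,0,0],[0,0,0,0,0,0]]]'; done | grep -E 'tcp_pos|contact'
```

```text
tcp_pos: [591.0, -6.5, 26.3]
contact_force: [-0.3, 0.2, -0.8]
tcp_pos: [590.9, -5.6, 26.2]
contact_force: [-0.7, -1.1, -2.0]
tcp_pos: [590.7, -4.7, 26.2]
contact_force: [-1.0, -2.4, -1.7]
tcp_pos: [590.6, -3.8, 26.2]
contact_force: [-2.1, -2.4, -1.8]
```

```bash
python3 -m pendant '[[[0,0,-1.3,0,0,0],[0,0,0,0,0,0]]]'
python3 -m pendant '[[[0,0,0,0,0,0],[0,0,0,0,0,0],[0,0,0,0,0,0]]]' 58
python3 -m pendant '[[[0,0,5,0,0,0],[0,0,35,0,0,0],[0,-30,40,0,0,0],[0,-30,20,0,0,0],[0,0,0,0,0,0]]]'
python3 look.py w4
```

```text
time_s: 10.18
tcp_pos: [590.7, -3.7, 25.2]
tool_rot: [0.707, 0.707, -0.0, -0.0]
contact_force: [-4.6, -1.7, 2.2]
opening: 0.391
grip_force: 61.2
time_s: 10.55
tcp_pos: [592.2, -2.9, 25.2]
tool_rot: [0.707, 0.708, 0.001, 0.0]
contact_force: [-0.1, 0.2, 0.2]
opening: 0.677
grip_force: 0.0
time_s: 11.18
tcp_pos: [592.5, -67.3, 127.4]
tool_rot: [0.709, 0.706, 0.001, 0.002]
contact_force: [-0.0, -0.2, 0.2]
opening: 0.68
grip_force: 0.0
[592.5 -67.3 127.4] tool y yaw -0.004438889227202999 F [-0.  -0.2  0.2]
```

View pics/w4.png

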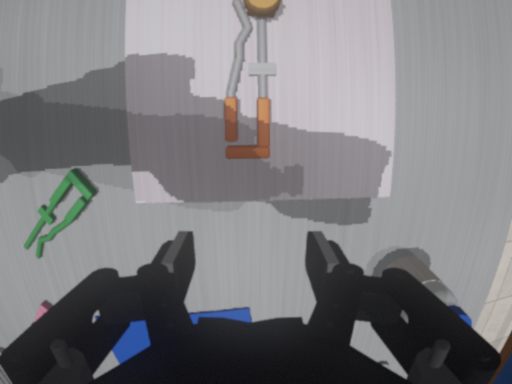

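The cotter lies released with its leg in the pin. The back edge of its loop runs from (226,158) to (270,156), and the bow's end is beside the pin.

```bash
python3 - <<'E'
from h import *
d=load('pics/w4.npy');P=d['pose'];g=lambda u,v,z:onz(d,u,v,z,P)
a,b=g(263.5,95,28),g(261.5,30,28);print('leg',a,b,np.arctan2(*(b-a)[1::-1]))
print('back top edge',g(226,147,34),g(270,146,34),'bottom rear',g(227,159,20),g(269,157,20))
print('collar front',g(261.5,63,28), 'pin near',g(262,17,49))
E
```

```text
leg [603.96138205  14.79421607  28.        ] [602.65507882  69.09699306  28.        ] 1.5948476075309292
back top edge [573.91127592 -26.57144175  34.        ] [608.8486785 -25.9762354  34.       ] bottom rear [573.49112539 -38.57331105  20.        ] [609.08503726 -37.06585405  20.        ]
collar front [602.4671801  41.0414042  28.       ] pin near [602.17009534  73.77048858  49.        ]
```

```bash
python3 -m pendant '[[[4.5,-2,-20,0,0,0.01],[0,0,-30,0,0,0],[0,0,-30,0,0,0],[0,0,-22,0,0,0],[0,0,0,0,0,0]]]' 0 40
python3 -m pendant '[[[0,4,0,0,0,0],[0,4,0,0,0,0],[0,4,0,0,0,0],[0,0,0,0,0,0]]]'
for i in 1 2 3; do python3 -m pendant '[[[0,2,0,0,0,0],[0,0,0,0,0,0]]]'; done | grep -E 'tcp_pos|contact'
```

```text
time_s: 11.85
tcp_pos: [594.8, -63.6, 20.5]
tool_rot: [0.702, 0.712, -0.001, -0.002]
contact_force: [0.6, -0.8, -0.8]
opening: 0.001
grip_force: 0.0
time_s: 12.35
tcp_pos: [595.7, -52.6, 22.9]
tool_rot: [0.703, 0.711, 0.0, -0.0]
contact_force: [0.4, -0.4, -1.1]
opening: -0.0
grip_force: 0.0
tcp_pos: [595.8, -51.4, 23.1]
contact_force: [-0.2, -0.3, -0.4]
tcp_pos: [595.7, -49.3, 23.0]
contact_force: [1.0, -0.1, 0.0]
tcp_pos: [595.7, -47.5, 23.0]
contact_force: [-0.5, -0.6, 0.7]
```

```bash
for i in 1 2 3 4 5 6; do python3 -m pendant '[[[0,2,0,0,0,0],[0,0,0,0,0,0]]]'; done | grep -E 'tcp_pos|contact'
```

```text
tcp_pos: [595.7, -45.6, 23.0]
contact_force: [-0.6, -0.3, -0.1]
tcp_pos: [595.6, -44.2, 23.0]
contact_force: [0.0, -3.5, 0.7]
tcp_pos: [595.6, -42.0, 23.0]
contact_force: [-0.3, -4.1, 0.6]
tcp_pos: [595.6, -39.7, 23.0]
contact_force: [-0.9, -4.1, 0.7]
tcp_pos: [595.7, -38.5, 23.1]
contact_force: [-1.3, -4.4, 1.5]
tcp_pos: [595.6, -34.7, 23.0]
contact_force: [0.3, -3.0, 1.0]
```

```bash
for i in 1 2 3 4 5 6; do python3 -m pendant '[[[0,2,0,0,0,0],[0,0,0,0,0,0]]]'; done | grep -E 'tcp_pos|contact'; python3 - <<'E'
from h import *
from rig import robot
d=robot.get_image('scene');e=robot.get_image('side')
A=cv2.resize(d['img'][160:230,340:440],(500,350),interpolation=cv2.INTER_CUBIC)
B=cv2.resize(e['img'][95:165,190:250],(300,350),interpolation=cv2.INTER_CUBIC)
cv2.imwrite('pics/s5.png',np.hstack([A,B])[:,:,::-1])
E
```

```text
tcp_pos: [595.7, -33.0, 23.0]
contact_force: [0.3, -2.0, 1.2]
tcp_pos: [595.8, -32.3, 23.0]
contact_force: [-0.2, -5.2, 0.4]
tcp_pos: [595.8, -31.2, 23.0]
contact_force: [0.2, -6.0, -0.7]
tcp_pos: [595.7, -27.4, 23.0]
contact_force: [-0.6, -2.5, 0.7]
tcp_pos: [595.7, -24.5, 23.0]
contact_force: [-0.5, -1.8, 1.3]
tcp_pos: [595.7, -22.4, 23.0]
contact_force: [-0.7, -1.3, 0.6]
```

View pics/s5.png

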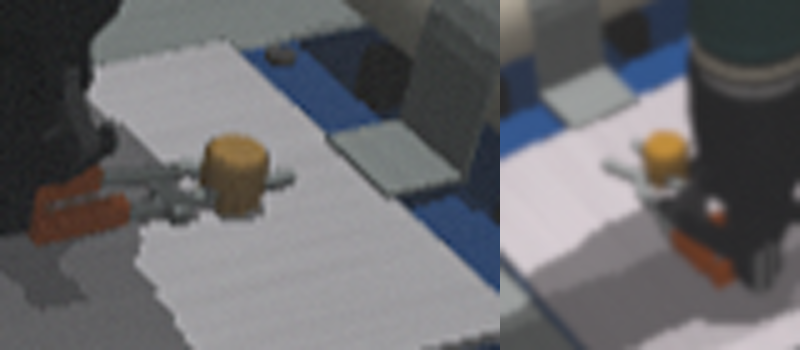

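The leg's tip shows beyond the pin at (290,178), with the bow alongside it. I keep pushing.

```bash
for i in 1 2 3 4 5 6 7; do python3 -m pendant '[[[0,2,0,0,0,0],[0,0,0,0,0,0]]]'; done | grep -E 'tcp_pos|contact'
```

```text
tcp_pos: [595.7, -21.2, 23.0]
contact_force: [0.2, -2.3, 0.5]
tcp_pos: [595.7, -19.3, 23.0]
contact_force: [-0.3, -2.5, 0.8]
tcp_pos: [595.8, -17.1, 23.0]
contact_force: [-0.6, -2.0, 0.6]
tcp_pos: [595.8, -15.0, 23.0]
contact_force: [0.6, -2.1, 0.3]
tcp_pos: [595.7, -12.7, 23.0]
contact_force: [-0.2, -1.6, -0.1]
tcp_pos: [595.7, -10.7, 23.0]
contact_force: [0.3, -0.1, 0.6]
tcp_pos: [595.7, -9.0, 23.0]
contact_force: [-0.0, 0.2, -0.2]
```

```bash
for i in 1 2 3 4; do python3 -m pendant '[[[0,1.5,0,0,0,0],[0,0,0,0,0,0]]]'; done | grep -E 'tcp_pos|contact'
```

```text
tcp_pos: [595.7, -7.8, 23.0]
contact_force: [-0.3, -0.8, -0.4]
tcp_pos: [595.6, -6.8, 23.0]
contact_force: [-0.5, -2.2, -0.6]
tcp_pos: [595.4, -6.6, 23.0]
contact_force: [-0.6, -4.1, 1.5]
tcp_pos: [595.1, -6.4, 23.0]
contact_force: [-1.2, -8.4, 1.4]
```

```bash
for i in 1 2 3; do python3 -m pendant '[[[0,1.5,0,0,0,0],[0,0,0,0,0,0]]]'; done | grep -E 'tcp_pos|contact'
```

```text
tcp_pos: [594.9, -6.3, 23.0]
contact_force: [-0.3, -8.9, 1.9]
tcp_pos: [594.6, -6.2, 23.0]
contact_force: [-1.5, -10.9, 1.4]
tcp_pos: [594.3, -6.1, 23.0]
contact_force: [-1.3, -13.2, 1.0]
```

```bash
python3 -m pendant '[[[0,1.5,0,0,0,0],[0,1.5,0,0,0,0],[0,0,0,0,0,0]]]'
python3 -m pendant '[[[0,-14,0,0,0,0],[0,-20,0,0,0,0],[0,-25,30,0,0,0],[0,0,55,0,0,0],[0,0,40,0,0,0]]]'
python3 -m pendant '[[[0,20,10,0,0,0],[0,20,0,0,0,0],[0,0,0,0,0,0],[0,0,0,0,0,0]]]'
python3 look.py w6
```

```text
time_s: 20.08
tcp_pos: [593.8, -5.8, 23.1]
tool_rot: [0.706, 0.708, -0.004, 0.002]
contact_force: [-2.3, -16.8, 3.6]
opening: -0.001
grip_force: 8.5
time_s: 20.7
tcp_pos: [596.6, -54.9, 150.0]
tool_rot: [0.703, 0.711, 0.001, 0.0]
contact_force: [0.6, 0.7, -0.3]
opening: 0.002
grip_force: 0.0
time_s: 21.2
tcp_pos: [594.6, -14.7, 156.4]
tool_rot: [0.703, 0.711, -0.001, -0.001]
contact_force: [-0.5, -1.0, -0.2]
opening: -0.001
grip_force: 0.0
[594.6 -14.7 156.4] tool y yaw 0.012136885123866063 F [-0.5 -1.  -0.2]
```

View pics/w6.png

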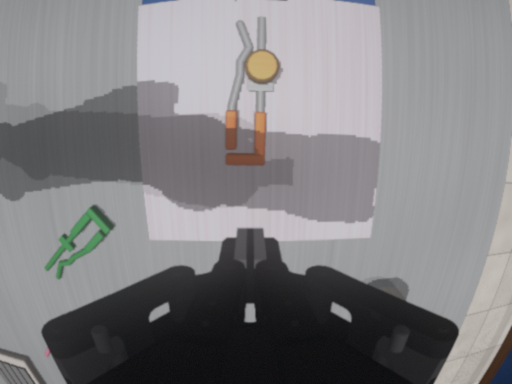

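The collar (260,87) appears to touch the pin (262,66), and the bow's waist (249,47) is beyond it. I check this with numbers.

```bash
python3 - <<'E'
from h import *
d=load('pics/w6.npy');P=d['pose'];g=lambda u,v,z:onz(d,u,v,z,P)
im=d['img']; m=mask(im,(10,90,60),(28,255,255));m[90:]=0;m[:40]=0;m[:,:240]=0;m[:,285:]=0
ys,xs=np.nonzero(m);print(xs.min(),xs.max(),ys.min(),ys.max())
print('pin top', g(262,65,49)); print('tip',g(262,16.5,26),'collar back',g(261,91.5,28),'back',g(228,164,20),g(264,164,20),'waist',g(248,47,28))
print('axis leg yaw', (lambda a,b:np.arctan2(*(b-a)[1::-1]))(g(260.5,105,28),g(262,20,28)))
cv2.imwrite('pics/w6c.png',cv2.resize(im[5:175,190:330,::-1],None,fx=3.5,fy=3.5,interpolation=cv2.INTER_CUBIC))
E
```

```text
246 276 51 79
pin top [602.70080705  93.52553261  49.        ]
tip [603.07628566 144.1898261   26.        ] collar back [602.85238141  72.40633226  28.        ] back [572.90664079   4.22037744  20.        ] [607.10549145   4.61686613  20.        ] waist [590.75690564 113.52095763  28.        ]
axis leg yaw 1.5650867624699991
```

View pics/w6c.png

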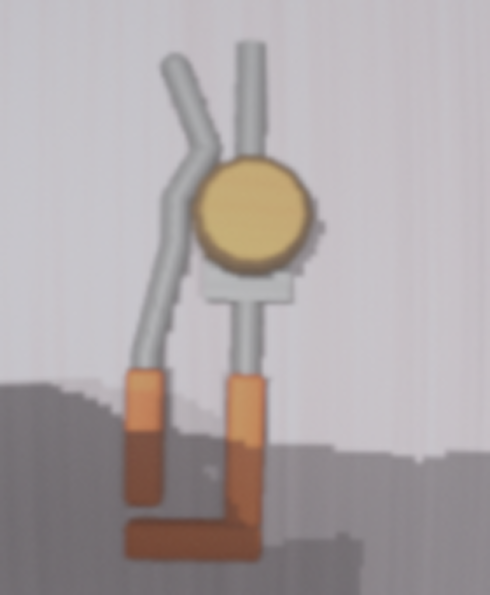

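The tip is 50.6 mm past the pin's axis, the collar is against the pin and the pin sits in the bow's hollow. The robot is clear, so I hand it in.

```bash
python3 -c "
from rig import robot
print(robot.job_done())"
```

```text
the job is handed in; nothing more can be done
None
```

The cotter is home: its leg is through the pin, the bow snapped over and the collar is against the pin after a final push of about 17 N. The spanner and jar were never approached, and I handed the job in at about 21 s; no verdict came back.

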